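Hang the deep craft caddy on the desk hook

ROBOT

A 6-joint arm with a two-finger parallel gripper is mounted at the origin on the work surface. World frame = base frame: x ahead of the robot, y to its left, z up, the work surface at z = 0. Lengths are in m, angles in rad, forces in N, time in s.
With the tool pointing down it reaches from about 0.25 to 0.8 m from the base axis. Payload 8.5 kg.
Tool frame: the origin (TCP) lies midway between the tips of the shut fingers; the grasp point (between the pads) lies manip.grip_point_offset behind it (manip.grip_point_offset is the distance from the TCP to the grasp point, in m); z points along the fingers, y is the direction in which the jaws open and shut (so a half turn about z gives the same grasp; the last joint's range is limited). The gripper opens to 85 mm and grips with 20 to 120 N. Pads are 22 mm wide; open, the fingers measure 114 mm over their backs; the gripper's body (76 mm by 85 mm) begins 54 mm behind the grasp point. The pads swing forward as they close: fully open they stand 13 mm farther back than shut.
Start: joints at [1.348, 0.238, -0.013, 1.319, 0, 1.571], TCP at [0.116, 0.512, 0.231] pointing down, gripper open.
Joint ranges: [-2.66, 2.66], [-1.03, 1.9], [-1.14, 1.46], [-1.82, 2.27], [-1.45, 1.34], [-3.14, 3.14]. Speed limits (rad/s): [2.22, 2.22, 2.79, 3.14, 3.14, 3.14].

INTERFACE

Orientations are given as [roll, pitch, yaw] about the fixed x, y, z axes, in that order (R = Rz(yaw) Ry(pitch) Rx(roll)).
In Python, from bench import manip gives the robot as it stands.
- The arm moves only by the shell command python3 -m inch 'ROWS' [FORCE]. ROWS is JSON, a list of rows, each an object of numbers: "x", "y", "z": the shift along the tool's x, y, z in m; "ax", "ay", "az": the turn, a rotation vector about the tool's x, y, z in rad; "hand": the finger opening in m, from 0 to 0.0854. In form: [{"x": .., "y": .., "z": .., "ax": .., "ay": .., "az": .., "hand": ..}, ...]. A call has 1 to 12 rows; each row shifts and turns the commanded pose from where the row before left it, along the tool's axes as they then stand; what a row does not reach is not made up. A row lasts 1/8 s, in which the tool goes at most 62.5 mm and 10.7 degrees, less where a joint would pass 70% of its speed; a pose out of reach is approached as far as the arm can. A call with a gripper value outside its range is refused whole. The fingers move at their own pace and stop on an object; FORCE is the grip in N (left out, the last holds). Time passes only in rows, so rows that do not move let the fingers close. It gives the time, the measured TCP pose, the force and the opening at its end, in the units of the state.
- manip.get_state(): the state, without advancing time (a new reading comes with each control period).
- manip.camera(name): name is "side" or "top"; returns a dict with "color" (480x640x3 uint8, red, green, blue), "depth" (480x640 float32, m along the optical axis (not along the pixel's ray), 0 where there is no reading), "fov_y" (degrees; the focal length in pixels is half the picture's height over the tangent of half this angle, whatever the lens; pixels are square), "cx", "cy" (the principal point, pixels), "extrinsics" (4x4, takes a point from world to camera coordinates). Camera axes: x right, y up, looking along -z (the intrinsics and any distortion apply to the point x, -y, -z); pixel columns grow to the right and rows downward; lengths in m; the calibration is good to about 2 mm. A picture is of the moment at which its call begins.
- manip.finish_job(): hands the job in, once; it reports no verdict.
Trained networks look in the newest picture that a camera, given by its name, has taken for a name from the list of things; names that differ only in an ending like _2 or _b are one class to them, and where a whole thing is asked for, a point or a joint stands for the part that bears it (a point fixed in the world has none). Each returns a list of dicts, best first, with "conf" (0 to 1); they miss things now and then, are a little off and sometimes report something else, mostly with a low value. They report only what shows in the picture. A call takes as long as a camera call. They do not tell look-alikes from the thing itself.
- manip.recognise(camera, target): "location" ([x, y, z] in m, in the coordinates of the camera as it stood for that picture, good to about 4 mm: the middle of the surface that is visible of it).
The state is a dict: "clock": time; "joints": joint angles; "qvel": joint speeds; "effort": joint torques, N m; "position": TCP position; "tcp_rot": TCP orientation; "contact_force": force on the tool from outside, world axes, zero at the start; "wrist_torque": the same for the moment, N m; "finger_gap": finger opening in m.
Only numpy, scipy, OpenCV 4.12 (cv2) and the standard library are available. Lean on these libraries where they do the work, as an engineer would, in place of code of your own. Each camera call takes 0.05 s, during which the arm holds its last target.

TASK

Tidy the craft desk: take the deeper of the two wire-mesh caddies and hang it by its handle bar on the two-pronged hook stand, so that the bar rests on both prongs and the caddy hangs upright and clear of the desk. Leave the shallow caddy where it stands.

Things in the scene. Friction and masses are not known exactly. Their poses are not given: they have to be found in the camera images.
- deep_caddy_bar (a point): Centre of the handle bar of the DEEP caddy: loose dark wire-mesh basket, 130 mm (own y) x 85 (x) x 85 high, 0.3 kg, crayons inside. Rigid steel handle: straight level bar along y, 10 mm wide (x), 12 high, its centre 165 mm above the basket's underside, on two upright 8 mm rods at y +-62 mm. Gap from rim up to bar 74 mm. Axes are the caddy's, z up; pinch the bar's middle across x, from above.
- hook_seat (a point): Where the bar's centre belongs when hung on the fixed stand, z up, y across the prongs. Two 8 mm rods at y +-38 mm rise from a base plate 70 mm behind this point (+x) and run level towards -x as prongs, tops 6 mm below it, bending up from 30 mm before it; open space between and above them. The caddy comes in level along +x, bar above the tips, rim below the prongs, then is lowered.
- hook_tips (a point): Point midway between the two upturned prong tips, at their very top (16 mm above the seat, 44 mm before it along -x); the highest point of the stand. Same axes as the seat: y across the prongs, +x into the hook. The tips are 8 mm thick.
- shallow_caddy_bar (a point): Centre of the handle bar of the SHALLOW caddy, not to be moved: same mesh, length, depth and handle, but its basket is only 40 mm high, with the bar's centre 120 mm above the desk; holds a few erasers. Loose, 0.25 kg. Axes are the caddy's, y along the bar.
Not all that is in view belongs to the job. What is shaped like the part that bears hook_seat but green or turquoise is not meant.

How it is judged:
At the end, for the whole second after the job is handed in: The deep caddy hangs at rest (under 30 mm/s) by its bar on both prongs: bar middle within 35 mm along the prongs, 25 mm across and 10 mm in height of the seat, bar across the prongs within 23 degrees, caddy upright within 11 degrees; the shallow caddy within 30 mm of its start (x of deep_caddy_bar in the frame of hook_seat between -0.035 and 0.035 m and y of deep_caddy_bar in the frame of hook_seat between -0.025 and 0.025 m and z of deep_caddy_bar in the frame of hook_seat between -0.01 and 0.01 m and angle between the y axis of deep_caddy_bar and the y axis of hook_seat, either way round below 0.4 rad and angle between deep_caddy_bar's own z axis and vertical below 0.2 rad and linear speed of deep_caddy below 0.03 m/s and distance of shallow_caddy_bar from where it was at the start of the episode below 0.03 m); the robot touches nothing.
It fails at once if the shallow caddy is moved more than 50 mm (distance of shallow_caddy_bar from where it was at the start of the episode above 0.05 m).
It also fails if it takes over 40 s, if anything falls off the work surface, if the arm or the gripper's body presses on something with over 40 N, if the wrist force passes 120 N, or if a joint passes its speed limit or range.

## Working session

There is one attempt and no reset: what is moved stays moved. The work goes in short steps, Python scripts to look and compute and a shell command to move; the robot and the scene stay as the last step left them, time stands still between calls to the robot, and variables do not carry over. Pictures are saved under pics/ and viewed, and the job is handed in when it is done.

```bash
ls; mkdir -p pics; python3 - <<'E'
from bench import manip
import cv2,numpy as np
print(manip.grip_point_offset)
s=manip.get_state()
for k,v in s.items(): print(k,np.round(v,4))
for n in("side","top"):
    c=manip.camera(n)
    cv2.imwrite(f"pics/{n}0.png",c["color"][:,:,::-1])
    np.savez(f"pics/{n}0.npz",**c)
    print(n,c["fov_y"],c["cx"],c["cy"],[k for k in c]);print(np.round(c["extrinsics"],3))
    for t in("deep_caddy_bar","hook_seat","hook_tips","shallow_caddy_bar"):
        for r in manip.recognise(n,t)[:3]:
            p=np.linalg.inv(c["extrinsics"])@np.append(r["location"],1)
            print(t,round(r["conf"],2),np.round(p[:3],3))
E
```

```text
pics
0.0187
clock 0.0
joints [ 1.348   0.2388 -0.0142  1.3192 -0.      1.5708]
qvel [ 0.0005  0.0004  0.0008 -0.0003 -0.0001 -0.0003]
effort [ 4.00000e-04 -5.38779e+01  3.46440e+01  1.81000e-02 -1.00000e-04
  0.00000e+00]
position [0.1159 0.5116 0.2307]
tcp_rot [-3.1402  0.      2.9188]
contact_force [0.13   0.5473 0.1653]
wrist_torque [ 0.0212  0.004  -0.0007]
finger_gap 0.0853
side 48.64584393509138 317.6564959213046 225.64622046528535 ['color', 'depth', 'fov_y', 'cx', 'cy', 'extrinsics']
[[ 0.871 -0.49  -0.014 -0.419]
 [ 0.304  0.517  0.8   -0.252]
 [-0.385 -0.701  0.6   -1.291]
 [ 0.     0.     0.     1.   ]]
deep_caddy_bar 0.84 [ 0.481 -0.325  0.059]
hook_seat 0.94 [ 0.572 -0.05   0.007]
hook_seat 0.93 [0.278 0.254 0.015]
hook_tips 0.78 [ 0.25  -0.395  0.006]
hook_tips 0.67 [0.283 0.253 0.011]
hook_tips 0.65 [ 0.575 -0.048  0.009]
shallow_caddy_bar 0.97 [0.52  0.304 0.017]
top 54.685100095225245 321.426152929166 241.7845106131799 ['color', 'depth', 'fov_y', 'cx', 'cy', 'extrinsics']
[[-0.027 -0.999 -0.036  0.022]
 [ 0.989 -0.032  0.147 -0.459]
 [-0.148 -0.032  0.988 -1.291]
 [ 0.     0.     0.     1.   ]]
deep_caddy_bar 0.59 [ 0.494 -0.317  0.05 ]
hook_seat 0.96 [ 0.247 -0.38   0.01 ]
hook_seat 0.81 [ 0.567 -0.042  0.01 ]
hook_seat 0.8 [0.272 0.261 0.01 ]
hook_tips 0.86 [ 0.25  -0.377  0.01 ]
hook_tips 0.72 [ 0.566 -0.038  0.011]
hook_tips 0.62 [0.273 0.266 0.011]
shallow_caddy_bar 0.68 [0.52  0.313 0.014]
```

View pics/side0.png

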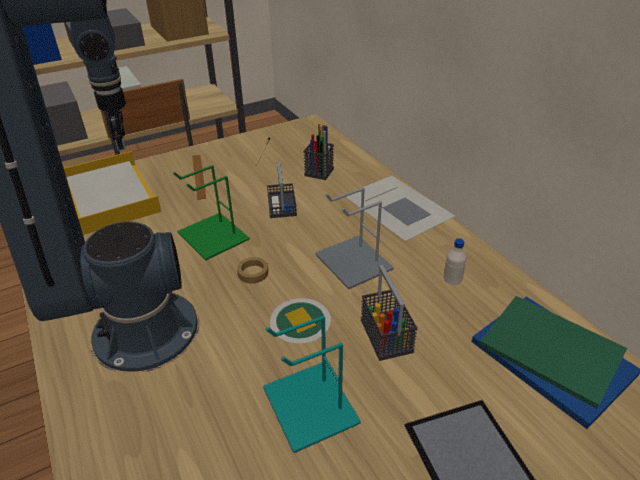

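View pics/top0.png

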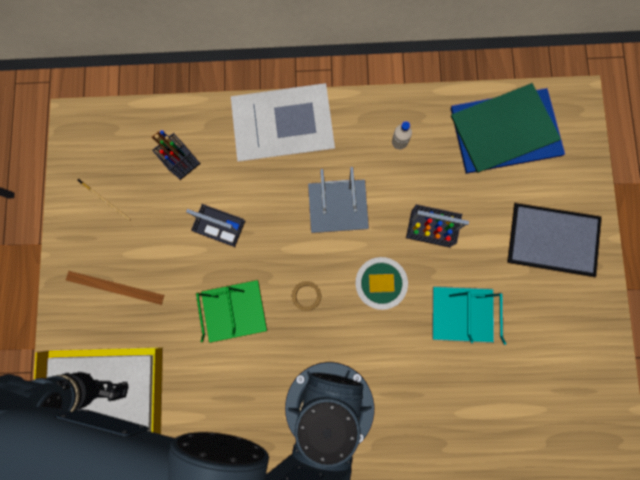

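```bash
cat > h.py <<'E'
import numpy as np,cv2
def cloud(c):
    d=c["depth"];h,w=d.shape
    f=h/2/np.tan(np.radians(float(c["fov_y"]))/2)
    u,v=np.meshgrid(np.arange(w),np.arange(h))
    P=np.stack([(u-c["cx"])/f*d,-(v-c["cy"])/f*d,-d,np.ones_like(d)],-1)
    W=P@np.linalg.inv(c["extrinsics"]).T
    W[d==0]=np.nan
    return W[...,:3]
def proj(c,p):
    f=240/np.tan(np.radians(float(c["fov_y"]))/2)
    q=c["extrinsics"]@np.append(p,1)
    return c["cx"]+f*q[0]/-q[2], c["cy"]-f*q[1]/-q[2]
E
python3 - <<'E'
from h import *
for n in("side","top"):
    c=dict(np.load(f"pics/{n}0.npz"));W=cloud(c)
    print(n,"desk",np.nanmedian(W[...,2][(abs(W[...,0]-.4)<.3)&(abs(W[...,1])<.5)]))
    for nm,b in dict(stand=(.4,.75,-.2,.12),deep=(.35,.65,-.45,-.21),shal=(.4,.65,.2,.42)).items():
        m=(W[...,0]>b[0])&(W[...,0]<b[1])&(W[...,1]>b[2])&(W[...,1]<b[3])&(W[...,2]>.02)
        print(nm,m.sum()); P=W[m]
        for z in np.arange(.02,.34,.02):
            k=(P[:,2]>=z)&(P[:,2]<z+.02)
            if k.sum(): print("  z%.2f n%d x[%.3f %.3f] y[%.3f %.3f]"%(z,k.sum(),*np.percentile(P[k,0],[2,98]),*np.percentile(P[k,1],[2,98])))
im=[]
for n,b in(("side",(250,150,450,370)),("top",(280,150,480,260))):
    a=cv2.imread(f"pics/{n}0.png")[b[1]:b[3],b[0]:b[2]];cv2.imwrite(f"pics/z{n}.png",cv2.resize(a,None,fx=2.7 if n=="side" else 4,fy=2.7 if n=="side" else 4,interpolation=cv2.INTER_CUBIC))
E
```

```text
side desk 0.0017653673164046424
stand 633
  z0.02 n36 x[0.613 0.623] y[-0.085 -0.000]
  z0.04 n30 x[0.614 0.625] y[-0.085 -0.004]
  z0.06 n33 x[0.612 0.623] y[-0.083 -0.002]
  z0.08 n76 x[0.614 0.623] y[-0.083 -0.003]
  z0.10 n36 x[0.615 0.623] y[-0.085 -0.002]
  z0.12 n28 x[0.615 0.622] y[-0.084 -0.002]
  z0.14 n31 x[0.615 0.625] y[-0.085 -0.001]
  z0.16 n37 x[0.614 0.623] y[-0.085 -0.001]
  z0.18 n40 x[0.612 0.625] y[-0.085 -0.002]
  z0.20 n258 x[0.511 0.622] y[-0.088 -0.002]
  z0.22 n28 x[0.501 0.514] y[-0.088 -0.006]
deep 2490
  z0.02 n485 x[0.439 0.546] y[-0.380 -0.244]
  z0.04 n705 x[0.439 0.545] y[-0.379 -0.242]
  z0.06 n561 x[0.439 0.537] y[-0.379 -0.241]
  z0.08 n340 x[0.439 0.533] y[-0.381 -0.240]
  z0.10 n46 x[0.473 0.511] y[-0.374 -0.247]
  z0.12 n45 x[0.473 0.510] y[-0.375 -0.248]
  z0.14 n40 x[0.473 0.509] y[-0.374 -0.249]
  z0.16 n268 x[0.473 0.509] y[-0.373 -0.250]
shal 425
  z0.02 n212 x[0.459 0.578] y[0.234 0.380]
  z0.04 n85 x[0.465 0.579] y[0.232 0.376]
  z0.06 n17 x[0.493 0.540] y[0.244 0.365]
  z0.08 n13 x[0.492 0.500] y[0.244 0.254]
  z0.10 n17 x[0.493 0.499] y
[... 501 characters left out ...]
520 0.621] y[-0.084 -0.000]
  z0.22 n27 x[0.502 0.516] y[-0.085 -0.004]
deep 1313
  z0.02 n224 x[0.441 0.545] y[-0.374 -0.239]
  z0.04 n327 x[0.442 0.547] y[-0.374 -0.240]
  z0.06 n293 x[0.441 0.546] y[-0.375 -0.239]
  z0.08 n199 x[0.440 0.547] y[-0.378 -0.239]
  z0.10 n13 x[0.475 0.509] y[-0.370 -0.244]
  z0.12 n13 x[0.475 0.508] y[-0.368 -0.244]
  z0.14 n13 x[0.475 0.510] y[-0.368 -0.244]
  z0.16 n231 x[0.476 0.511] y[-0.369 -0.246]
shal 503
  z0.02 n201 x[0.462 0.579] y[0.236 0.380]
  z0.04 n92 x[0.464 0.581] y[0.238 0.381]
  z0.06 n11 x[0.494 0.542] y[0.248 0.367]
  z0.08 n7 x[0.495 0.535] y[0.247 0.352]
  z0.10 n12 x[0.493 0.538] y[0.247 0.363]
  z0.12 n180 x[0.497 0.545] y[0.250 0.367]
```

```bash
echo
python3 - <<'E'
from h import *
for n in("side","top"):
    c=dict(np.load(f"pics/{n}0.npz"));W=cloud(c).reshape(-1,3)
    def box(x0,x1,y0,y1,z0,z1):
        lo=np.array([x0,y0,z0]);hi=np.array([x1,y1,z1])
        return W[np.all((W>lo)&(W<hi),1)]
    print(n)
    for nm,y0,y1 in(("R",-.12,-.045),("L",-.045,.03)):
        P=box(.53,.60,y0,y1,.19,.24);k=np.polyfit(P[:,0],P[:,1],1)
        U=box(.60,.65,y0,y1,.10,.19);T=box(.48,.53,y0,y1,.19,.25)
        print(nm,"slope %.3f y@.55 %.4f ztop %.4f"%(k[0],np.polyval(k,.55),np.percentile(P[:,2],95)),"upr",np.median(U,0).round(4),"tipmaxz %.4f"%np.percentile(T[:,2],98),"tip",np.median(T[T[:,2]>.222],0).round(4), "minx",np.percentile(T[:,0],2).round(4))
    for nm,b in(("deep",(.45,.54,-.4,-.22,.155,.2)),("shal",(.47,.57,.22,.4,.11,.15))):
        P=box(*b);k=np.polyfit(P[:,1],P[:,0],1);
        d=np.array([k[0],1]);d/=np.linalg.norm(d);t=P[:,:2]@d
        e=[P[t<t.min()+.01].mean(0),P[t>t.max()-.01].mean(0)]
        print(nm,"yaw of y-axis from +y: %.3f"%np.arctan2(-k[0],1),"len %.3f"%np.ptp(t),"mid",((t.min()+t.max())/2*d+ (P[:,:2].mean(0)-P[:,:2].mean(0)@d*d)).round(4),"ztop %.4f"%np.percentile(P[:,2],95),"ends z",[round(q[2],3) for q in e])
E
```

```text
side
R slope 0.044 y@.55 -0.0838 ztop 0.2110 upr [ 0.6192 -0.0818  0.1476] tipmaxz 0.2302 tip [ 0.5079 -0.0848  0.227 ] minx 0.5051
L slope 0.030 y@.55 -0.0073 ztop 0.2108 upr [ 0.6162 -0.0057  0.1529] tipmaxz 0.2318 tip [ 0.5052 -0.0089  0.2286] minx 0.5014
deep yaw of y-axis from +y: -0.243 len 0.132 mid [ 0.4906 -0.3109] ztop 0.1737 ends z [np.float64(0.166), np.float64(0.17)]
shal yaw of y-axis from +y: -0.383 len 0.138 mid [0.5206 0.3089] ztop 0.1290 ends z [np.float64(0.119), np.float64(0.126)]
top
R slope 0.042 y@.55 -0.0810 ztop 0.2115 upr [ 0.6191 -0.0759  0.1302] tipmaxz 0.2313 tip [ 0.5091 -0.0825  0.2288] minx 0.5057
L slope 0.042 y@.55 -0.0051 ztop 0.2124 upr [ 0.6187 -0.0061  0.118 ] tipmaxz 0.2327 tip [ 0.5071 -0.0065  0.228 ] minx 0.5023
deep yaw of y-axis from +y: -0.246 len 0.132 mid [ 0.4932 -0.3079] ztop 0.1741 ends z [np.float64(0.168), np.float64(0.169)]
shal yaw of y-axis from +y: -0.381 len 0.131 mid [0.5206 0.3082] ztop 0.1298 ends z [np.float64(0.124), np.float64(0.126)]
```

View pics/zside.png

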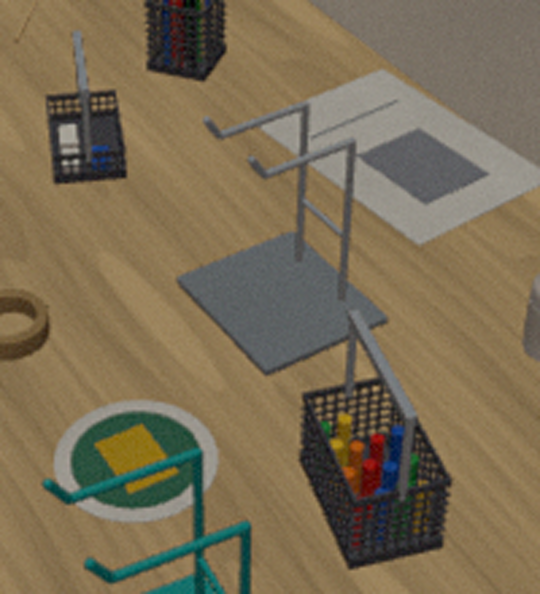

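```bash
python3 -m inch '[{"z":-0.05,"az":0.133},{"z":-0.05,"az":0.133},{"z":-0.05,"az":0.133},{"az":0.133},{"az":0.133},{"az":0.133},{"az":0.133},{"az":0.133},{"az":0.133},{"az":0.133},{"az":0.133},{"az":0.133}]'
```

```text
invalid input at $[0]: expected keys x, y, z, ax, ay, az, hand
```

```bash
python3 -m inch '[{"x":0,"y":0,"z":-0.05,"ax":0,"ay":0,"az":0.133,"hand":0.085},{"x":0,"y":0,"z":-0.05,"ax":0,"ay":0,"az":0.133,"hand":0.085},{"x":0,"y":0,"z":-0.05,"ax":0,"ay":0,"az":0.133,"hand":0.085},{"x":0,"y":0,"z":0,"ax":0,"ay":0,"az":0.133,"hand":0.085},{"x":0,"y":0,"z":0,"ax":0,"ay":0,"az":0.133,"hand":0.085},{"x":0,"y":0,"z":0,"ax":0,"ay":0,"az":0.133,"hand":0.085},{"x":0,"y":0,"z":0,"ax":0,"ay":0,"az":0.133,"hand":0.085},{"x":0,"y":0,"z":0,"ax":0,"ay":0,"az":0.133,"hand":0.085},{"x":0,"y":0,"z":0,"ax":0,"ay":0,"az":0.133,"hand":0.085},{"x":0,"y":0,"z":0,"ax":0,"ay":0,"az":0.133,"hand":0.085},{"x":0,"y":0,"z":0,"ax":0,"ay":0,"az":0.133,"hand":0.085},{"x":0,"y":0,"z":0,"ax":0,"ay":0,"az":0.133,"hand":0.085}]' 60
```

```text
clock: 2.0
position: [0.1223, 0.5105, 0.3813]
tcp_rot: [-3.136, 0.0, 1.332]
contact_force: [-1.0, 0.1, 0.4]
finger_gap: 0.0849
```

```bash
python3 -m inch '[{"x":-0.039,"y":0.031,"z":0,"ax":0,"ay":0,"az":0,"hand":0.085},{"x":-0.039,"y":0.031,"z":0,"ax":0,"ay":0,"az":0,"hand":0.085},{"x":-0.039,"y":0.031,"z":0,"ax":0,"ay":0,"az":0,"hand":0.085},{"x":-0.039,"y":0.031,"z":0,"ax":0,"ay":0,"az":0,"hand":0.085},{"x":-0.039,"y":0.031,"z":0,"ax":0,"ay":0,"az":0,"hand":0.085},{"x":-0.039,"y":0.031,"z":0,"ax":0,"ay":0,"az":0,"hand":0.085},{"x":-0.039,"y":0.031,"z":0,"ax":0,"ay":0,"az":0,"hand":0.085},{"x":-0.039,"y":0.031,"z":0,"ax":0,"ay":0,"az":0,"hand":0.085},{"x":-0.039,"y":0.031,"z":0,"ax":0,"ay":0,"az":0,"hand":0.085},{"x":-0.039,"y":0.031,"z":0,"ax":0,"ay":0,"az":0,"hand":0.085},{"x":-0.039,"y":0.031,"z":0,"ax":0,"ay":0,"az":0,"hand":0.085},{"x":-0.039,"y":0.031,"z":0,"ax":0,"ay":0,"az":0,"hand":0.085}]'
python3 -m inch '[{"x":-0.039,"y":0.031,"z":0,"ax":0,"ay":0,"az":0,"hand":0.085},{"x":-0.039,"y":0.031,"z":0,"ax":0,"ay":0,"az":0,"hand":0.085},{"x":-0.039,"y":0.031,"z":0,"ax":0,"ay":0,"az":0,"hand":0.085},{"x":-0.039,"y":0.031,"z":0,"ax":0,"ay":0,"az":0,"hand":0.085},{"x":-0.039,"y":0.031,"z":0,"ax":0,"ay":0,"az":0,"hand":0.085},{"x":-0.039,"y":0.031,"z":0,"ax":0,"ay":0,"az":0,"hand":0.085},{"x":0,"y":0,"z":0,"ax":0,"ay":0,"az":0,"hand":0.085},{"x":0,"y":0,"z":0,"ax":0,"ay":0,"az":0,"hand":0.085}]'
```

```text
clock: 3.5
position: [0.3741, -0.0338, 0.3795]
tcp_rot: [-3.137, -0.0, 1.332]
contact_force: [0.6, 0.8, 0.2]
finger_gap: 0.0848
clock: 4.5
position: [0.4992, -0.3033, 0.378]
tcp_rot: [-3.135, -0.0, 1.332]
contact_force: [-0.8, 0.3, -0.5]
finger_gap: 0.0846
```

```bash
python3 -m inch '[{"x":-0.0075,"y":-0.004,"z":0.03,"ax":0,"ay":0,"az":0.005,"hand":0.085},{"x":0,"y":0,"z":0.04,"ax":0,"ay":0,"az":0,"hand":0.085},{"x":0,"y":0,"z":0.04,"ax":0,"ay":0,"az":0,"hand":0.085},{"x":0,"y":0,"z":0.04,"ax":0,"ay":0,"az":0,"hand":0.085},{"x":0,"y":0,"z":0.03,"ax":0,"ay":0,"az":0,"hand":0.085},{"x":0,"y":0,"z":0.02,"ax":0,"ay":0,"az":0,"hand":0.085},{"x":0,"y":0,"z":0,"ax":0,"ay":0,"az":0,"hand":0.085},{"x":0,"y":0,"z":0,"ax":0,"ay":0,"az":0,"hand":0.085}]'
python3 - <<'E'
from bench import manip
import cv2
c=manip.camera("side");cv2.imwrite("pics/s1.png",cv2.resize(c["color"][150:370,280:500,::-1],None,fx=2.7,fy=2.7))
E
```

```text
clock: 5.5
position: [0.493, -0.3091, 0.1799]
tcp_rot: [-3.138, 0.001, 1.329]
contact_force: [0.1, 0.7, 0.3]
finger_gap: 0.0849
```

View pics/s1.png

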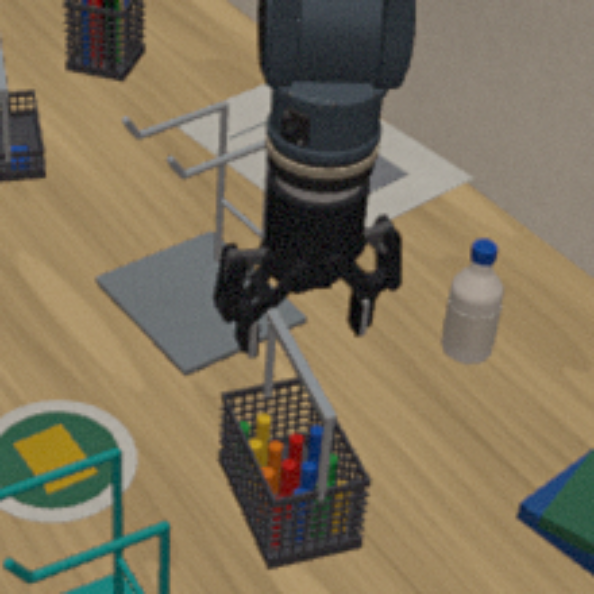

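The fingers straddle the bar, at about crop pixels (250,335) and (360,320) with the bar middle near (300,360). Next I descend the last 33 mm and close.

```bash
python3 -m inch '[{"x":0,"y":0,"z":0.017,"ax":0,"ay":0,"az":0,"hand":0.085},{"x":0,"y":0,"z":0.016,"ax":0,"ay":0,"az":0,"hand":0.085},{"x":0,"y":0,"z":0,"ax":0,"ay":0,"az":0,"hand":0.085},{"x":0,"y":0,"z":0,"ax":0,"ay":0,"az":0,"hand":0.04},{"x":0,"y":0,"z":0,"ax":0,"ay":0,"az":0,"hand":0.03},{"x":0,"y":0,"z":0,"ax":0,"ay":0,"az":0,"hand":0.02},{"x":0,"y":0,"z":0,"ax":0,"ay":0,"az":0,"hand":0.012},{"x":0,"y":0,"z":0,"ax":0,"ay":0,"az":0,"hand":0.0},{"x":0,"y":0,"z":0,"ax":0,"ay":0,"az":0,"hand":0.0},{"x":0,"y":0,"z":0,"ax":0,"ay":0,"az":0,"hand":0.0},{"x":0,"y":0,"z":0,"ax":0,"ay":0,"az":0,"hand":0.0},{"x":0,"y":0,"z":0,"ax":0,"ay":0,"az":0,"hand":0.0}]' 70
python3 - <<'E'
from bench import manip
import cv2
c=manip.camera("side");cv2.imwrite("pics/s2.png",cv2.resize(c["color"][150:370,280:500,::-1],None,fx=2.7,fy=2.7))
E
```

```text
clock: 7.05
position: [0.4927, -0.3095, 0.1456]
tcp_rot: [-3.137, 0.0, 1.328]
contact_force: [1.4, 1.0, 5.7]
finger_gap: 0.0086
```

View pics/s2.png

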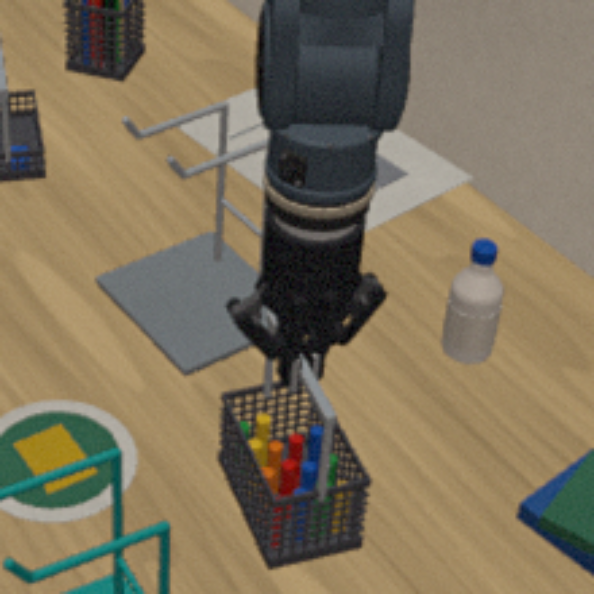

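```bash
python3 -m inch '[{"x":0,"y":0,"z":-0.02,"ax":0,"ay":0,"az":0,"hand":0.0},{"x":0,"y":0,"z":-0.03,"ax":0,"ay":0,"az":0,"hand":0.0},{"x":0,"y":0,"z":-0.03,"ax":0,"ay":0,"az":0,"hand":0.0},{"x":0,"y":0,"z":-0.03,"ax":0,"ay":0,"az":0,"hand":0.0},{"x":0,"y":0,"z":-0.01,"ax":0,"ay":0,"az":0,"hand":0.0},{"x":0,"y":0,"z":0,"ax":0,"ay":0,"az":0,"hand":0.0},{"x":0,"y":0,"z":0,"ax":0,"ay":0,"az":0,"hand":0.0}]'
python3 - <<'E'
from bench import manip
import cv2
c=manip.camera("side");cv2.imwrite("pics/s3.png",cv2.resize(c["color"][100:370,250:520,::-1],None,fx=2.2,fy=2.2))
E
```

```text
clock: 7.98
position: [0.4926, -0.3092, 0.2637]
tcp_rot: [-3.134, -0.001, 1.328]
contact_force: [-0.1, 0.7, -2.6]
finger_gap: 0.0085
```

View pics/s3.png

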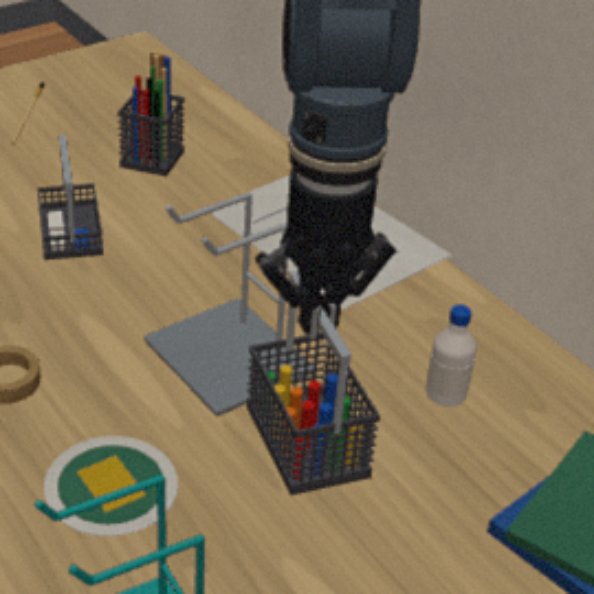

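The caddy is lifted and upright in the grip, with its basket at about (315,415) in the crop and the bar at (325,330). Contact force is about -2.6 N, which matches its weight. Next I carry it to a point in front of the prongs and turn it.

```bash
python3 -m inch '[{"x":0.02,"y":-0.012,"z":0,"ax":0,"ay":0,"az":0,"hand":0.0},{"x":0.039,"y":-0.023,"z":0,"ax":0,"ay":0,"az":0,"hand":0.0},{"x":0.039,"y":-0.023,"z":0,"ax":0,"ay":0,"az":0,"hand":0.0},{"x":0.039,"y":-0.023,"z":0,"ax":0,"ay":0,"az":0,"hand":0.0},{"x":0.039,"y":-0.023,"z":0,"ax":0,"ay":0,"az":0,"hand":0.0},{"x":0.039,"y":-0.023,"z":0,"ax":0,"ay":0,"az":0,"hand":0.0},{"x":0.019,"y":-0.011,"z":0,"ax":0,"ay":0,"az":0,"hand":0.0},{"x":0,"y":0,"z":0,"ax":0,"ay":0,"az":-0.095,"hand":0.0},{"x":0,"y":0,"z":0,"ax":0,"ay":0,"az":-0.095,"hand":0.0},{"x":0,"y":0,"z":0,"ax":0,"ay":0,"az":-0.095,"hand":0.0},{"x":0,"y":0,"z":0,"ax":0,"ay":0,"az":0,"hand":0.0},{"x":0,"y":0,"z":0,"ax":0,"ay":0,"az":0,"hand":0.0}]'
python3 - <<'E'
from bench import manip
import cv2
from h import *
for n in("side","top"):
    c=manip.camera(n);np.savez(f"pics/{n}4.npz",**c)
    a=c["color"][100:370,200:470,::-1] if n=="side" else c["color"][120:300,250:450,::-1]
    cv2.imwrite(f"pics/{n}4.png",cv2.resize(a,None,fx=2.2,fy=2.2))
    W=cloud(c).reshape(-1,3)
    P=W[(W[:,0]>.3)&(W[:,0]<.48)&(W[:,1]>-.2)&(W[:,1]<.1)&(W[:,2]>.1)&(W[:,2]<.34)]
    for z in np.arange(.1,.34,.01):
        k=(P[:,2]>=z)&(P[:,2]<z+.01)
        if k.sum(): print("  z%.2f n%d x[%.3f %.3f] y[%.3f %.3f]"%(z,k.sum(),*np.percentile(P[k,0],[2,98]),*np.percentile(P[k,1],[2,98])))
E
```

```text
clock: 9.52
position: [0.4152, -0.0492, 0.2657]
tcp_rot: [-3.136, -0.002, 1.611]
contact_force: [0.4, 0.3, -4.1]
finger_gap: 0.0088
  z0.11 n5 x[0.375 0.432] y[-0.113 -0.099]
  z0.12 n249 x[0.371 0.456] y[-0.116 0.012]
  z0.13 n217 x[0.370 0.457] y[-0.116 0.015]
  z0.14 n182 x[0.371 0.458] y[-0.117 0.017]
  z0.15 n210 x[0.370 0.457] y[-0.115 0.018]
  z0.16 n264 x[0.371 0.457] y[-0.115 0.017]
  z0.17 n348 x[0.371 0.457] y[-0.115 0.017]
  z0.18 n351 x[0.371 0.458] y[-0.115 0.018]
  z0.19 n179 x[0.371 0.457] y[-0.115 0.018]
  z0.20 n320 x[0.370 0.458] y[-0.116 0.017]
  z0.21 n21 x[0.408 0.419] y[-0.115 0.015]
  z0.22 n19 x[0.409 0.419] y[-0.115 0.012]
  z0.23 n19 x[0.409 0.418] y[-0.116 0.013]
  z0.24 n24 x[0.409 0.418] y[-0.117 0.012]
  z0.25 n26 x[0.407 0.419] y[-0.116 0.016]
  z0.26 n32 x[0.404 0.420] y[-0.118 0.014]
  z0.27 n39 x[0.397 0.433] y[-0.115 -0.046]
  z0.28 n104 x[0.396 0.433] y[-0.116 -0.045]
  z0.29 n126 x[0.397 0.429] y[-0.113 0.009]
  z0.30 n51 x[0.397 0.441] y[-0.064 -0.041]
  z0.31 n116 x[0.379 0.451] y[-0.066 -0.040]
  z0.32 n119 x[0.374 0.458] y[-0.065 -0.039]
  z0.33 n127 x[0.368 0.464] y[-0.069 -0.038]
```

View pics/side4.png

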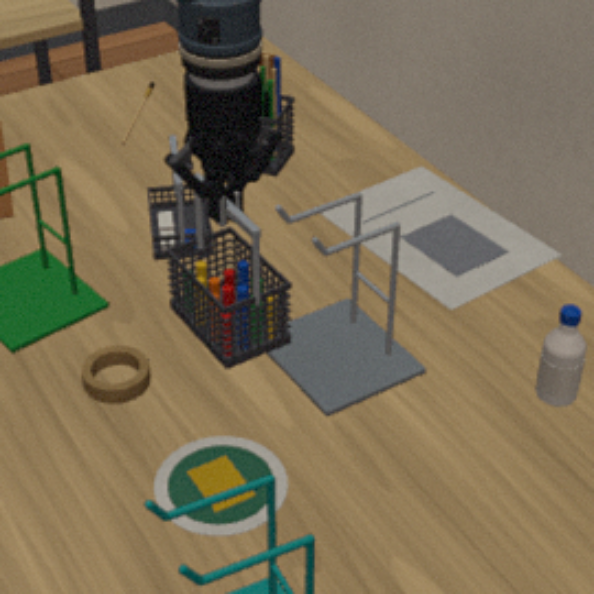

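View pics/top4.png

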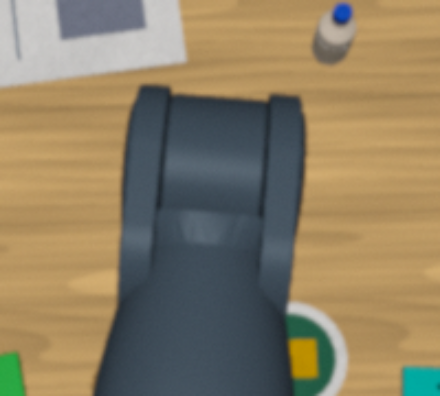

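The caddy is level and square to the prongs. Its centre is near x .414, y -.049, the bar is at about z .286 and the rim at about .206. The stand sits ahead at crop (350,220). I'll lower it 33 mm so the rim passes under the prongs and the bar over the tips, then go in.

```bash
python3 -m inch '[{"x":0,"y":0,"z":0.017,"ax":0,"ay":0,"az":0,"hand":0.0},{"x":0,"y":0,"z":0.016,"ax":0,"ay":0,"az":0,"hand":0.0},{"x":0,"y":0,"z":0,"ax":0,"ay":0,"az":0,"hand":0.0},{"x":0,"y":0.015,"z":0,"ax":0,"ay":0,"az":0,"hand":0.0},{"x":0,"y":0.02,"z":0,"ax":0,"ay":0,"az":0,"hand":0.0},{"x":0,"y":0.02,"z":0,"ax":0,"ay":0,"az":0,"hand":0.0},{"x":0,"y":0.0,"z":0,"ax":0,"ay":0,"az":0,"hand":0.0},{"x":0,"y":0,"z":0,"ax":0,"ay":0,"az":0,"hand":0.0}]'
python3 - <<'E'
from bench import manip
import cv2
from h import *
for n in("side",):
    c=manip.camera(n);np.savez(f"pics/{n}5.npz",**c)
    a=c["color"][120:320,220:420,::-1]
    cv2.imwrite(f"pics/{n}5.png",cv2.resize(a,None,fx=3,fy=3))
    W=cloud(c).reshape(-1,3)
    P=W[(W[:,0]>.4)&(W[:,0]<.54)&(W[:,1]>-.2)&(W[:,1]<.1)&(W[:,2]>.1)&(W[:,2]<.3)]
    for z in np.arange(.12,.28,.01):
        k=(P[:,2]>=z)&(P[:,2]<z+.01)
        if k.sum(): print("  z%.2f n%d x[%.3f %.3f] y[%.3f %.3f]"%(z,k.sum(),*np.percentile(P[k,0],[2,98]),*np.percentile(P[k,1],[2,98])))
E
```

```text
clock: 10.62
position: [0.4704, -0.0469, 0.2328]
tcp_rot: [-3.136, -0.001, 1.613]
contact_force: [0.3, 0.2, -4.3]
finger_gap: 0.0086
  z0.12 n190 x[0.426 0.513] y[-0.113 0.020]
  z0.13 n257 x[0.426 0.512] y[-0.113 0.020]
  z0.14 n371 x[0.427 0.513] y[-0.112 0.019]
  z0.15 n275 x[0.426 0.513] y[-0.113 0.022]
  z0.16 n236 x[0.426 0.513] y[-0.113 0.020]
  z0.17 n210 x[0.426 0.514] y[-0.113 0.018]
  z0.18 n20 x[0.465 0.474] y[-0.114 0.018]
  z0.19 n26 x[0.464 0.475] y[-0.113 0.018]
  z0.20 n56 x[0.465 0.539] y[-0.113 0.014]
  z0.21 n43 x[0.464 0.538] y[-0.114 0.016]
  z0.22 n32 x[0.464 0.514] y[-0.113 0.015]
  z0.23 n33 x[0.458 0.507] y[-0.114 0.014]
  z0.24 n44 x[0.452 0.486] y[-0.112 -0.036]
  z0.25 n136 x[0.452 0.483] y[-0.112 0.008]
  z0.26 n62 x[0.453 0.486] y[-0.107 -0.041]
  z0.27 n53 x[0.451 0.499] y[-0.062 -0.041]
  z0.28 n117 x[0.435 0.508] y[-0.064 -0.039]
```

View pics/side5.png

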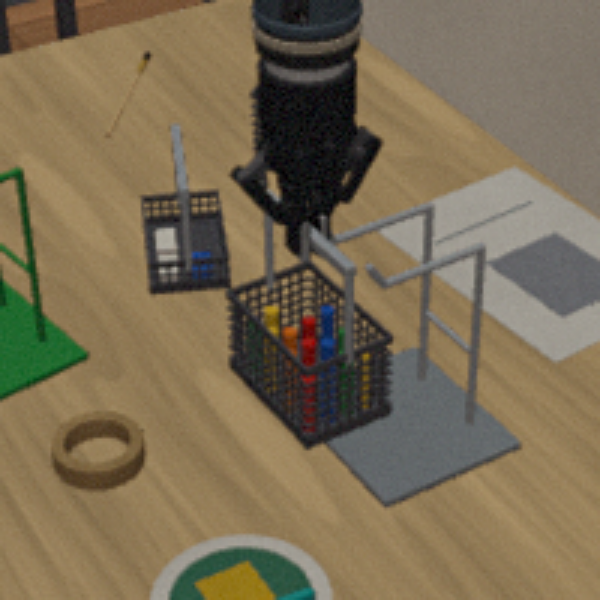

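The bar end (crop (350,265)) is above the tip (375,272) and the rim is below the prongs at the measured heights. I'll move in another 80 mm.

```bash
python3 -m inch '[{"x":0,"y":0.01,"z":0,"ax":0,"ay":0,"az":0,"hand":0.0},{"x":0,"y":0.02,"z":0,"ax":0,"ay":0,"az":0,"hand":0.0},{"x":0,"y":0.02,"z":0,"ax":0,"ay":0,"az":0,"hand":0.0},{"x":0,"y":0.02,"z":0,"ax":0,"ay":0,"az":0,"hand":0.0},{"x":0,"y":0.01,"z":0,"ax":0,"ay":0,"az":0,"hand":0.0},{"x":0,"y":0,"z":0,"ax":0,"ay":0,"az":0,"hand":0.0},{"x":0,"y":0,"z":0,"ax":0,"ay":0,"az":0,"hand":0.0}]'
python3 - <<'E'
from bench import manip
import cv2
from h import *
for n in("side",):
    c=manip.camera(n);np.savez(f"pics/{n}6.npz",**c)
    a=c["color"][120:320,240:440,::-1]
    cv2.imwrite(f"pics/{n}6.png",cv2.resize(a,None,fx=3,fy=3))
    W=cloud(c).reshape(-1,3)
    P=W[(W[:,0]>.5)&(W[:,0]<.59)&(W[:,1]>-.14)&(W[:,1]<.04)&(W[:,2]>.1)&(W[:,2]<.3)]
    Q=P[((P[:,1]<-.092)|(P[:,1]>.0))&(P[:,2]>.2)]
    print("bar ends: top",np.percentile(Q[:,2],97),"x",np.median(Q[:,0]))
    for s in(P[:,1]<-.095,P[:,1]>.003):
        q=P[s&(P[:,2]>.235)]; print(len(q),np.median(q,0).round(4),np.percentile(q[:,2],95).round(4))
E
```

```text
clock: 11.55
position: [0.5495, -0.0435, 0.2323]
tcp_rot: [-3.136, -0.001, 1.613]
contact_force: [-0.4, -0.1, -3.6]
finger_gap: 0.0087
bar ends: top 0.2586592868993861 x 0.5487440227271327
43 [ 0.5497 -0.1063  0.253 ] 0.2599
8 [0.5439 0.0161 0.239 ] 0.2433
```

View pics/side6.png

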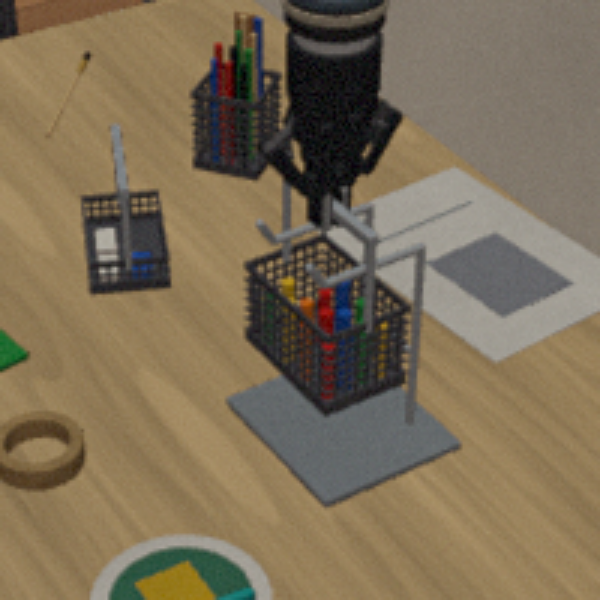

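The caddy is in the stand. The bar's near end (370,238) lies outside and above the near prong, and the basket is below the prongs. I'll lower it to contact.

```bash
python3 -m inch '[{"x":0,"y":0,"z":0.01,"ax":0,"ay":0,"az":0,"hand":0.0},{"x":0,"y":0,"z":0.01,"ax":0,"ay":0,"az":0,"hand":0.0},{"x":0,"y":0,"z":0.008,"ax":0,"ay":0,"az":0,"hand":0.0},{"x":0,"y":0,"z":0.003,"ax":0,"ay":0,"az":0,"hand":0.0},{"x":0,"y":0,"z":0,"ax":0,"ay":0,"az":0,"hand":0.0},{"x":0,"y":0,"z":0,"ax":0,"ay":0,"az":0,"hand":0.0}]'
python3 -m inch '[{"x":0,"y":0,"z":0.002,"ax":0,"ay":0,"az":0,"hand":0.0},{"x":0,"y":0,"z":0,"ax":0,"ay":0,"az":0,"hand":0.0}]'
```

```text
clock: 12.35
position: [0.5502, -0.0435, 0.2016]
tcp_rot: [-3.137, -0.001, 1.613]
contact_force: [-0.5, -0.3, -3.7]
finger_gap: 0.0089
clock: 12.6
position: [0.55, -0.0435, 0.1993]
tcp_rot: [-3.136, -0.001, 1.613]
contact_force: [-0.6, 0.5, -3.4]
finger_gap: 0.0088
```

```bash
python3 -m inch '[{"x":0,"y":0,"z":0.002,"ax":0,"ay":0,"az":0,"hand":0.0},{"x":0,"y":0,"z":0,"ax":0,"ay":0,"az":0,"hand":0.0}]'
python3 -m inch '[{"x":0,"y":0,"z":0.001,"ax":0,"ay":0,"az":0,"hand":0.0},{"x":0,"y":0,"z":0,"ax":0,"ay":0,"az":0,"hand":0.0}]'
```

```text
clock: 12.85
position: [0.5499, -0.0435, 0.1972]
tcp_rot: [-3.136, -0.001, 1.613]
contact_force: [0.1, 0.1, -3.7]
finger_gap: 0.0086
clock: 13.1
position: [0.55, -0.0435, 0.1962]
tcp_rot: [-3.136, -0.001, 1.613]
contact_force: [0.1, 0.1, -3.7]
finger_gap: 0.0089
```

```bash
python3 -m inch '[{"x":0,"y":0,"z":0.001,"ax":0,"ay":0,"az":0,"hand":0.0},{"x":0,"y":0,"z":0,"ax":0,"ay":0,"az":0,"hand":0.0}]'
python3 -m inch '[{"x":0,"y":0,"z":0.001,"ax":0,"ay":0,"az":0,"hand":0.0},{"x":0,"y":0,"z":0,"ax":0,"ay":0,"az":0,"hand":0.0}]'
```

```text
clock: 13.35
position: [0.5501, -0.0435, 0.1956]
tcp_rot: [-3.137, -0.001, 1.613]
contact_force: [-0.3, -0.4, -1.7]
finger_gap: 0.0087
clock: 13.6
position: [0.5501, -0.0435, 0.1954]
tcp_rot: [-3.138, -0.001, 1.613]
contact_force: [-3.7, 1.5, 6.9]
finger_gap: 0.0084
```

Contact: the force went from -3.7 to +6.9 N. I'll check before releasing.

```bash
python3 -m inch '[{"x":0,"y":0,"z":-0.0005,"ax":0,"ay":0,"az":0,"hand":0.0},{"x":0,"y":0,"z":0,"ax":0,"ay":0,"az":0,"hand":0.0}]'
python3 - <<'E'
from bench import manip
import cv2
c=manip.camera("side")
cv2.imwrite("pics/side7.png",cv2.resize(c["color"][120:320,240:440,::-1],None,fx=3,fy=3))
E
```

```text
clock: 13.85
position: [0.5501, -0.0435, 0.1954]
tcp_rot: [-3.137, -0.001, 1.613]
contact_force: [-3.0, 0.1, 6.1]
finger_gap: 0.0085
```

View pics/side7.png

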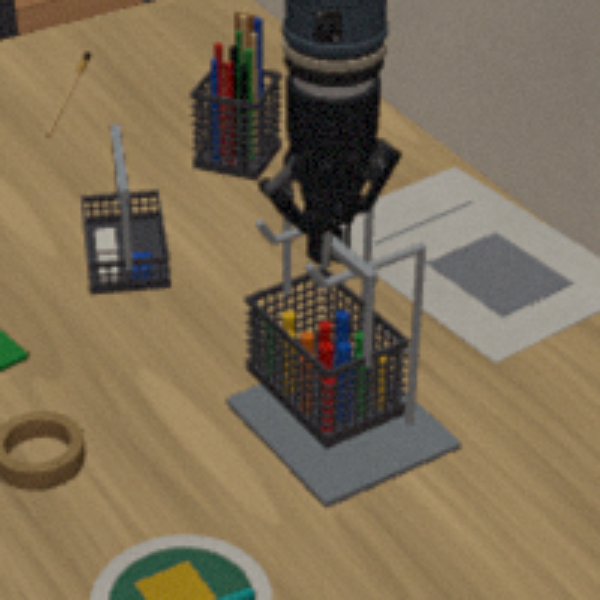

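The bar sits across the near prong at crop (355,262) and the basket hangs level. I'll release gently to a partial opening.

```bash
python3 -m inch '[{"x":0,"y":0,"z":0,"ax":0,"ay":0,"az":0,"hand":0.012},{"x":0,"y":0,"z":0,"ax":0,"ay":0,"az":0,"hand":0.016},{"x":0,"y":0,"z":0,"ax":0,"ay":0,"az":0,"hand":0.025},{"x":0,"y":0,"z":0,"ax":0,"ay":0,"az":0,"hand":0.04},{"x":0,"y":0,"z":0,"ax":0,"ay":0,"az":0,"hand":0.055},{"x":0,"y":0,"z":0,"ax":0,"ay":0,"az":0,"hand":0.06},{"x":0,"y":0,"z":0,"ax":0,"ay":0,"az":0,"hand":0.06},{"x":0,"y":0,"z":0,"ax":0,"ay":0,"az":0,"hand":0.06}]'
python3 - <<'E'
from bench import manip
import cv2
c=manip.camera("side")
cv2.imwrite("pics/side8.png",cv2.resize(c["color"][120:320,240:440,::-1],None,fx=3,fy=3))
E
```

```text
clock: 14.9
position: [0.55, -0.0435, 0.1948]
tcp_rot: [-3.136, -0.001, 1.613]
contact_force: [-0.4, -0.6, -0.7]
finger_gap: 0.06
```

View pics/side8.png

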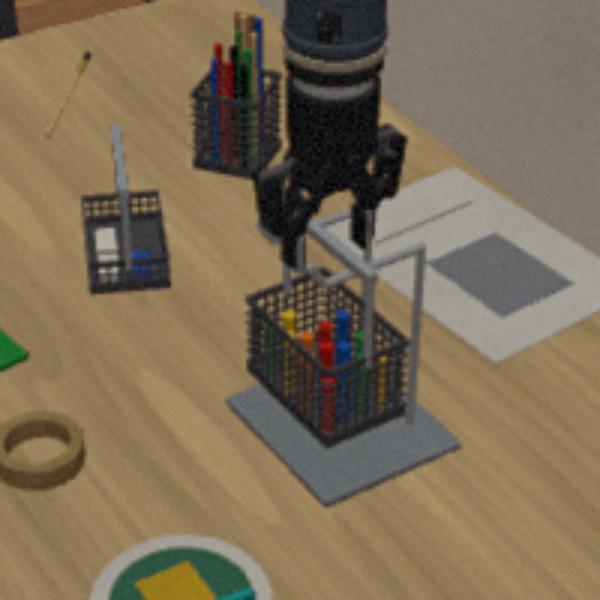

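The fingers are open (60 mm) and clear of the bar on both sides, and the caddy stays hanging. I'll retreat straight up.

```bash
python3 -m inch '[{"x":0,"y":0,"z":-0.01,"ax":0,"ay":0,"az":0,"hand":0.06},{"x":0,"y":0,"z":-0.02,"ax":0,"ay":0,"az":0,"hand":0.06},{"x":0,"y":0,"z":-0.03,"ax":0,"ay":0,"az":0,"hand":0.06},{"x":0,"y":0,"z":-0.04,"ax":0,"ay":0,"az":0,"hand":0.06},{"x":0,"y":0,"z":-0.05,"ax":0,"ay":0,"az":0,"hand":0.06},{"x":0,"y":0,"z":-0.03,"ax":0,"ay":0,"az":0,"hand":0.06},{"x":0,"y":-0.05,"z":0,"ax":0,"ay":0,"az":0,"hand":0.06},{"x":0,"y":-0.05,"z":0,"ax":0,"ay":0,"az":0,"hand":0.06},{"x":0,"y":-0.05,"z":0,"ax":0,"ay":0,"az":0,"hand":0.06},{"x":0,"y":0,"z":0,"ax":0,"ay":0,"az":0,"hand":0.06},{"x":0,"y":0,"z":0,"ax":0,"ay":0,"az":0,"hand":0.06}]'
python3 - <<'E'
from bench import manip
import cv2
from h import *
for n in("side","top"):
    c=manip.camera(n)
    cv2.imwrite(f"pics/{n}9.png",c["color"][:,:,::-1])
    W=cloud(c).reshape(-1,3)
    P=W[(W[:,0]>.48)&(W[:,0]<.6)&(W[:,1]>-.14)&(W[:,1]<.05)&(W[:,2]>.03)&(W[:,2]<.26)]
    for z in np.arange(.04,.26,.01):
        k=(P[:,2]>=z)&(P[:,2]<z+.01)
        if k.sum()>3: print("  z%.2f n%d x[%.3f %.3f] y[%.3f %.3f]"%(z,k.sum(),*np.percentile(P[k,0],[2,98]),*np.percentile(P[k,1],[2,98])))
    B=P[(P[:,2]>.215)&(abs(P[:,0]-.55)<.02)]
    if len(B)>20:
        k=np.polyfit(B[:,1],B[:,0],1);print(n,"bar",len(B),"x %.4f y[%.4f %.4f] yaw %.3f top %.4f"%(B[:,0].mean(),B[:,1].min(),B[:,1].max(),-k[0],np.percentile(B[:,2],95)))
    S=W[(W[:,0]>.47)&(W[:,0]<.57)&(W[:,1]>.22)&(W[:,1]<.4)&(W[:,2]>.11)&(W[:,2]<.15)]
    print("shal",len(S),S.mean(0).round(4) if len(S) else 0)
    c0=dict(np.load(f"pics/{n}0.npz"));W=cloud(c0).reshape(-1,3)
    S=W[(W[:,0]>.47)&(W[:,0]<.57)&(W[:,1]>.22)&(W[:,1]<.4)&(W[:,2]>.11)&(W[:,2]<.15)]
    print("shal0",len(S),S.mean(0).round(4))
E
```

```text
clock: 16.32
position: [0.4016, -0.0501, 0.3764]
tcp_rot: [-3.138, -0.001, 1.613]
contact_force: [0.1, 0.1, -0.8]
finger_gap: 0.0603
  z0.04 n15 x[0.507 0.558] y[-0.107 0.009]
  z0.05 n207 x[0.505 0.590] y[-0.110 0.018]
  z0.06 n195 x[0.505 0.593] y[-0.111 0.021]
  z0.07 n175 x[0.506 0.593] y[-0.110 0.022]
  z0.08 n178 x[0.505 0.592] y[-0.110 0.023]
  z0.09 n223 x[0.506 0.592] y[-0.110 0.022]
  z0.10 n319 x[0.506 0.592] y[-0.109 0.023]
  z0.11 n301 x[0.506 0.592] y[-0.109 0.022]
  z0.12 n159 x[0.505 0.593] y[-0.111 0.023]
  z0.13 n269 x[0.505 0.594] y[-0.111 0.023]
  z0.14 n16 x[0.543 0.561] y[-0.112 0.020]
  z0.15 n21 x[0.542 0.553] y[-0.110 0.021]
  z0.16 n18 x[0.543 0.553] y[-0.109 0.019]
  z0.17 n20 x[0.542 0.552] y[-0.109 0.020]
  z0.18 n16 x[0.544 0.556] y[-0.111 0.014]
  z0.19 n17 x[0.544 0.555] y[-0.110 0.023]
  z0.20 n139 x[0.516 0.599] y[-0.108 0.018]
  z0.21 n159 x[0.511 0.593] y[-0.110 0.018]
  z0.22 n122 x[0.503 0.555] y[-0.105 0.016]
  z0.23 n6 x[0.503 0.509] y[-0.087 -0.005]
side bar 171 x 0.5482 y[-0.1099 0.0227] yaw 0.038 top 0.2233
shal 90 [0.5154 0.2961 0.1251]
shal0 90 [0.5161 0.2976 0.1249]
shal 190 [0.5203 0.3074 0.1258]
shal0 190 [0.5203 0.3074 0.1259]
```

View pics/side9.png

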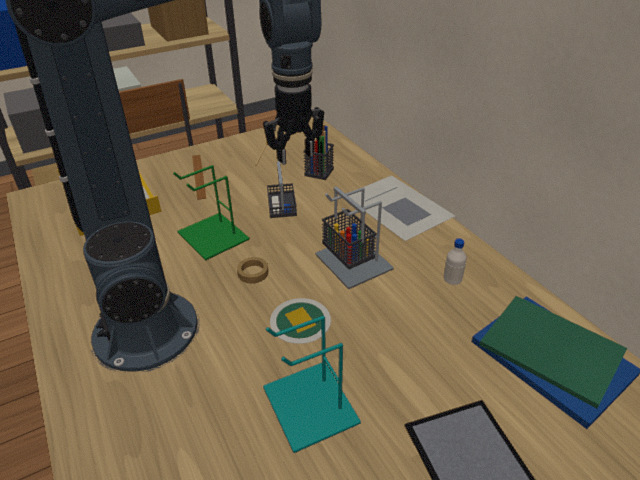

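The caddy hangs upright on the grey stand at about (350,230). Its bar is at (350,205), and the robot is clear of it. The bar measures x .549, y -.044, with its top at .223, so the centre is at about .216. Its yaw is 0.038. The shallow caddy hasn't moved. Handing in.

```bash
python3 - <<'E'
from bench import manip
s=manip.get_state();print(s["clock"],max(map(abs,s["qvel"])))
print(manip.finish_job())
E
```

```text
16.425 0.010168584819494553
the job is handed in; nothing more can be done
None
```

The deep caddy now hangs by its handle bar on both prongs of the grey stand, and I handed the job in at 16.4 s. No verdict was reported.

I pinched the bar from above and lifted the caddy. I carried it level over the prong tips and lowered it until it touched at about 7 N. Then I opened the fingers and backed the arm away.

My last checks, from the side camera's picture and depth:

| Check | Measured | Target |
|---|---|---|
| Bar middle, x | about 0.549 m | 0.550 m |
| Bar middle, y | about -0.044 m | -0.044 m |
| Bar middle, z | about 0.216 m | 0.2155 m |
| Bar yaw | 0.038 rad | 0.042 rad |
| Caddy tilt | none visible; basket sides vertical to a few mm | under 0.2 rad |
| Underside height | about 0.05 m | clear of the desk |
| Shallow caddy shift | at most 2 mm (side camera), none (top camera) | under 30 mm |

- **Robot:** it touches nothing, with the fingers well clear above and to the side.
- **Top camera:** after release the arm probably blocked its view of the hung bar, so the final bar position rests on the side camera alone.
- **Camera offset:** earlier, the two cameras differed by 2–3 mm on the same points, well inside the tolerances.
- **At rest:** I took a single picture after release, so I did not measure the caddy's speed.

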